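Put a cast away in a push-latch case

TASK

Put the green dental cast away in the push-latch case: press the red pad on its lid to release the latch and let the lid spring fully open, set the cast upright on the floor of the case without dropping it, then swing the lid down and press it again until it latches and stays shut. Feel for the latch and never push on the case with more than about 20 N; leave the other two casts where they are.

Things in the scene. Friction and masses are not known exactly. Their poses are not given: they have to be found in the camera images.
- case: grey open case fixed to the worktop, 130 (x) x 150 (y) x 45 high mm, 4 mm walls and floor, under a blue sprung lid. Origin under its centre on the worktop; -x is its front (latch side, facing about left, +y of the room), +x its back (hinge side), z up. Black latch housing 26 x 40 x 42 mm before the middle of the front wall, under the lid's tab. Free inside: x -61..61, y -71..71 mm.
- lid (a joint): hinge of the lid, rad: 0 latched, +1.5 fully open (upright), negative pressed below latched. Lid plate 134 x 158 x 4 mm, 19 mm skirts, flat top 8 mm above the hinge line at 0; a tab 40 mm wide at its front carries the red pad. A damped spring always drives it open: about 2 N at the pad when shut, under 1 N when upright; unlatched it swings open by itself and stays there.
- latch (a point): middle of the push-push latch in the housing, below the pad, 28 mm above the worktop; axes as the case's. Pressing the shut lid 10 to 18 mm down and letting go releases it; pressing again equally far and letting go catches it at 0. The depth differs each time, unseen: press till the firm stop 1 mm past it, where force climbs steeply from 2-3 N (8 N is ample). A short press changes nothing.
- press_pad (a point): centre of the top of the red press pad (28 x 34 mm) on the lid's tab: 143 mm from the hinge line along the lid, 10 mm above it at lid angle 0 (then 69 mm above the worktop). Its axes turn with the lid: z is the outward normal of the lid's outer face, -x points from the hinge to the lid's free end, 17 mm beyond this point.
- lid_hinge (a point): point on the lid's hinge line in the middle of its width, at the back of the case, 59 mm above the worktop; axes as the case's, the hinge line is its y axis.
- case_floor (a point): point on the inner floor where the cast is best set down, clear of the raised lid: 22 mm in front of the case's centre, 4 mm above the worktop; axes as the case's. The cast may stand anywhere flat on the floor.
- cast_green: green stone dental cast (teeth on a flat base), the one to put away, 57 (x) x 69 (y) x 31 (z) mm; loose, 0.08 to 0.17 kg. Origin at the centre of its underside, z up. Grip the base by its sides: 56 mm across x, 64 mm across y, 10 to 24 mm above its underside.
- cast_yellow: yellow stone dental cast, 56 x 69 x 28 mm, origin at the centre of its underside; leave it alone.
- cast_white: white plaster dental cast, 60 x 72 x 28 mm, origin at the centre of its underside; leave it alone.
Not all that is in view belongs to the job. Leave any turquoise look-alike of the cast_green alone.

How it is judged:
By the outcome, as a careful person would: the job done as asked, in the order asked, and still so for the second after the job is handed in, with the robot touching nothing.
It also fails if it takes over 72 s, if anything falls off the work surface, if the arm or the gripper's body presses on something with over 40 N, if the wrist force passes 120 N, or if a joint passes its speed limit or range.

ROBOT

A 6-joint arm with a two-finger parallel gripper is mounted at the origin on a cart in front of the work surface, level with it; the furniture and walls round the work are solid. World frame = base frame: x ahead of the robot, y to its left, z up, the work surface at z = 0. Lengths are in mm, angles in degrees, forces in N, time in s.
With the tool pointing down it reaches from about 300 to 850 mm from the base axis. Payload 4.2 kg.
Tool frame: the origin (TCP) lies at the very end of the fingers, on their centre line; the grasp point (between the pads) lies 19 mm behind it (env.grip_depth is the distance from the TCP to the grasp point, in mm); z points along the fingers, y is the line along which they close (so a half turn about z gives the same grasp; the last joint's range is limited). The gripper opens to 91 mm and grips with 3 to 60 N. Pads are 32 mm wide; open, the fingers measure 118 mm over their backs; the gripper's body (76 mm by 178 mm) begins 60 mm behind the grasp point.
Start: joints at [68.812, 18.312, 89.639, -0, 72.044, -1.146], TCP at [197.061, 540.194, 213.976] pointing down, gripper open.
Joint ranges: [-177.97, 177.97], [-48.28, 115.42], [12.27, 149.76], [-77.06, 257.06], [2.81, 150.46], [-146.56, 146.56]. Speed limits (degrees/s): [147.25, 147.25, 180, 180, 180, 180].

INTERFACE

Orientations are given as [roll, pitch, yaw] about the fixed x, y, z axes, in that order (R = Rz(yaw) Ry(pitch) Rx(roll)).
In Python, from workcell import env, cams gives the robot as it stands.
- The arm moves only by the tool apply_moves, never from a script. Its argument "deltas" is a list of rows, each a list of 5 numbers: the shift along the tool's x, y, z in m, then the turn about the tool's z in rad, then the opening, from -1 (shut) to 1 (fully open), so that 0 is half open. In form: [[tx, ty, tz, roll, gripper], ...]. A call has 1 to 5 rows; each row is the pose to reach, as a shift and turn from the pose commanded when the call began, along the tool's axes at that moment; what a row does not reach only later rows make up. A row lasts 1/10 s, in which the tool goes at most 50 mm and 8.59 degrees, less where a joint would pass 70% of its speed; a pose out of reach is approached as far as the arm can. A call with a gripper value outside its range is refused whole. The fingers move at their own pace and stop on an object; "grip_force" is the grip in N (left out, the last holds). Time passes only in rows, so rows that repeat a pose let the fingers close. It gives the time, the measured TCP pose, the force, the opening and the grip force at its end, in the units of the state.
- env.state(): the state, without advancing time (a new reading comes with each control period).
- cams.grab_frame(name): name is "scene" or "top" or "wrist"; returns the picture (400x640x3 uint8, blue, green, red); there is no depth.
- cams.get_calibration(name): a dict with "mtx" (3x3 intrinsics, pixels), "eye" and "attitude" of the camera in the world; the wrist camera has in their place "tool_from_camera" (4x4, takes a point from camera to tool coordinates, whose origin is the TCP and whose axes are the flange's). Camera axes: x right, y down, z forward; pixel columns grow to the right and rows downward; lengths in mm; the calibration is good to about 2 mm. A picture is of the moment at which its call begins: read the wrist's pose just before it. get_calibration takes no time and is no camera call.
- env.job_done(): hands the job in; it is judged then, once.
The state is a dict: "time_s": time; "qpos": joint angles; "qvel": joint speeds; "effort": joint torques, N m; "ee_pos": TCP position; "ee_rot": TCP orientation; "force": force on the tool from outside, world axes, zero at the start; "torque": the same for the moment, N m; "gripper_width": finger opening in mm; "gripper_force": force on a finger pad.
Only numpy, scipy, OpenCV 4.12 (cv2) and the standard library are available. Lean on these libraries where they do the work, as an engineer would, in place of code of your own. Each camera call takes 0.05 s, during which the arm holds its last target. There are 200 camera calls.

## Working session

There is one attempt and no reset: what is moved stays moved. The work goes in short steps, Python scripts to look and compute and a tool call to move; the robot and the scene stay as the last step left them, time stands still between calls to the robot, and variables do not carry over. Pictures are saved under pics/ and viewed, at most 10 in all, crops included, and the job is handed in when it is done.

Besides the shell and the picture viewer there is one more tool, called after "Call:" as a command line: name --pt "numbers of a row" for each row, then --argument value for the rest. apply_moves: Moves the arm, as the interface text tells. Its arguments: {"type":"object","properties":{"deltas":{"type":"array"},"grip_force":{"type":"number"}},"required":["deltas"]}

```bash
mkdir -p pics; ls; python3 - <<'E'
from workcell import env,cams
import cv2,numpy as np
s=env.state();print(s)
for n in("scene","top"):
    f=cams.grab_frame(n);cv2.imwrite(f"pics/{n}0.png",f)
    c=cams.get_calibration(n);print(n,c)
print(cams.get_calibration("wrist"))
E
```

```text
pics
{'time_s': 0.0, 'qpos': array([ 6.88131095e+01,  1.83505772e+01,  8.97065873e+01,  4.68413261e-04,
        7.20417424e+01, -1.14649826e+00]), 'qvel': array([-0.05807204,  0.14420861, -0.01943253,  0.01243357, -0.04341017,
        0.0530362 ]), 'effort': array([-1.36585633e-03, -4.12460446e+01, -2.31970417e+01,  7.24014686e-02,
        4.59524291e-02, -1.67341805e-04]), 'ee_pos': array([196.86512787, 539.7201754 , 213.12970054]), 'ee_rot': array([-1.79901122e+02, -2.42426480e-03,  1.59959461e+02]), 'force': array([-0.12043849,  0.36020082,  0.34127346]), 'torque': array([-0.01710674, -0.04356199, -0.02708491]), 'gripper_force': 0.0, 'gripper_width': 90.74751128099348}
scene {'mtx': array([[449.91481725,   0.        , 317.23997355],
       [  0.        , 449.91481725, 190.41646244],
       [  0.        ,   0.        ,   1.        ]]), 'eye': array([-350.81764263, -591.6250398 ,  698.8814304 ]), 'attitude': array([-121.07636713,    1.16003752,  -51.98753824])}
top {'mtx': array([[431.77854855,   0.        , 318.65973704],
       [  0.        , 431.77854855, 198.93157032],
       [  0.        ,   0.        ,   1.        ]]), 'eye': array([ 292.0719595 ,   95.75686994, 1275.83102897]), 'attitude': array([-170.10017916,   -1.00952226,  -90.47036162])}
{'mtx': array([[302.7584136 ,   0.        , 317.31118607],
       [  0.        , 302.7584136 , 198.66028724],
       [  0.        ,   0.        ,   1.        ]]), 'tool_from_camera': array([[ 3.70478856e-04, -9.61065167e-01, -2.76321566e-01,
         7.75424439e+01],
       [ 9.99999777e-01,  5.09626841e-04, -4.31764460e-04,
         7.64782735e-01],
       [ 5.55774669e-04, -2.76321344e-01,  9.61065141e-01,
        -1.69316115e+02],
       [ 0.00000000e+00,  0.00000000e+00,  0.00000000e+00,
         1.00000000e+00]])}
```

View pics/top0.png

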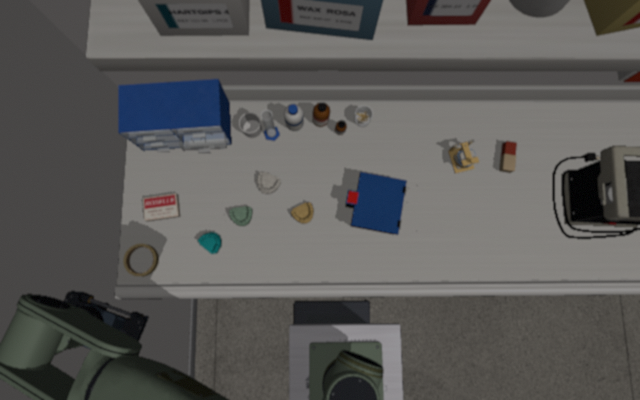

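View pics/scene0.png

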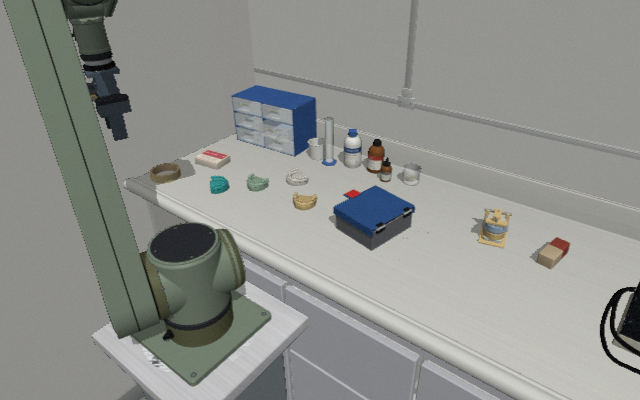

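Top view: green cast at (240,214), turquoise look-alike (209,242), yellow (302,211), white (267,181); closed case centred at (378,203) with the red pad at (352,199). Scene view agrees.

```bash
cat > h.py <<'E'
from workcell import env,cams
import cv2,numpy as np
from scipy.spatial.transform import Rotation as Ro
def R(a): return Ro.from_euler('xyz',a,degrees=True).as_matrix()
def pose(name,s=None):
    c=cams.get_calibration(name)
    if name=="wrist":
        s=s or env.state();T=c["tool_from_camera"];A=R(s["ee_rot"])
        return c["mtx"],A@T[:3,:3],A@T[:3,3]+s["ee_pos"]
    return c["mtx"],R(c["attitude"]),c["eye"]
def onz(P,uv,z):
    K,A,e=P;uv=np.atleast_2d(np.float64(uv));d=(np.c_[uv,np.ones(len(uv))]@np.linalg.inv(K).T)@A.T
    return e+d*((z-e[2])/d[:,2])[:,None]
def proj(P,X):
    K,A,e=P;c=(np.atleast_2d(X)-e)@A;c=c@K.T;return c[:,:2]/c[:,2:]
def mask(f,h0,h1,s0=60,v0=30,s1=255):
    h=cv2.cvtColor(f,cv2.COLOR_BGR2HSV);return cv2.inRange(h,(h0,s0,v0),(h1,s1,255))
def blobs(m,amin=30):
    n,l,st,c=cv2.connectedComponentsWithStats(m);return [(st[i],c[i],(l==i).astype(np.uint8)) for i in range(1,n) if st[i][4]>=amin]
def tool(s,w):  # world vector -> tool axes (mm)
    return R(s["ee_rot"]).T@np.float64(w)
E
python3 - <<'E'
from h import *
f=cv2.imread("pics/top0.png");P=pose("top")
hsv=cv2.cvtColor(f,cv2.COLOR_BGR2HSV);print(hsv[214,240],hsv[217,238],hsv[242,209],hsv[205,380],hsv[199,352])
for nm,a,z in(("blue",(100,130,120),63),("red",(0,8,150),69),("green",(55,85,40,30,140),15),("turq",(80,98,150),15)):
    m=mask(f,*a)
    if nm=="red": m|=mask(f,172,180,150)
    for st,c,l in blobs(m,60):
        if not(180<c[0]<420 and 160<c[1]<260): continue
        r=cv2.minAreaRect(cv2.findContours(l,0,1)[0][0])
        b=onz(P,cv2.boxPoints(r),z)
        print(nm,st,c.round(1),onz(P,c,z).round(0),"box",b[:,:2].round(0).tolist(),"ctr",b.mean(0).round(1))
x,y=238,214
cv2.imwrite("pics/g.png",np.hstack([cv2.resize(f[y-30:y+30,x-35:x+35],None,fx=5,fy=5,interpolation=2),cv2.resize(f[165:240,340:410],(350,300),interpolation=2)]))
E
```

```text
[ 65  43 100] [ 63  42 109] [ 90 205  97] [107 193  87] [  1 223 134]
blue [ 351  173   55   61 2455] [378.4 202.9] [[491. -98.  63.]] box [[431.0, -8.0], [584.0, -40.0], [556.0, -182.0], [403.0, -148.0]] ctr [493.3 -94.3  63. ]
red [347 191  11  13 107] [352.2 196.9] [[508. -23.  69.]] box [[495.0, -6.0], [526.0, -13.0], [521.0, -39.0], [489.0, -32.0]] ctr [507.8 -22.7  69. ]
green [230 208  21  17 276] [240.8 215.2] [[465. 301.  15.]] box [[486.0, 333.0], [486.0, 274.0], [439.0, 273.0], [439.0, 332.0]] ctr [462.4 303.   15. ]
turq [199 233  22  20 304] [210.4 241.8] [[387. 387.  15.]] box [[390.0, 425.0], [428.0, 394.0], [389.0, 346.0], [351.0, 377.0]] ctr [389.7 385.5  15. ]
```

View pics/g.png

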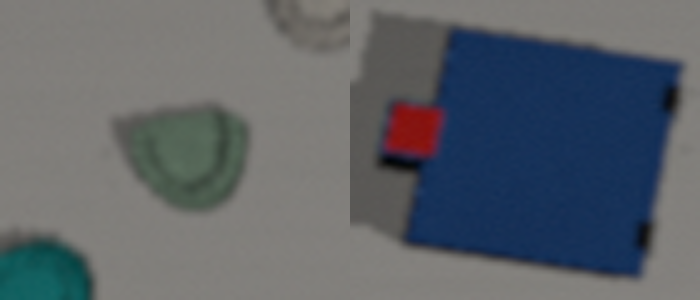

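Green cast near (465,301); the case's front points to about (0.2,0.98), with the pad at (508,-23). Passing over the cast first for a near look.

Call:
apply_moves --pt "-0.333 -0.133 0 0 1" --pt "-0.333 -0.133 0 0 1" --pt "-0.333 -0.133 0 0 1" --pt "-0.333 -0.133 0 0 1" --pt "-0.333 -0.133 0 0 1"

```text
time_s: 0.6
ee_pos: [384.4, 371.9, 213.7]
ee_rot: [-180.0, -0.0, 160.0]
force: [1.0, 1.9, -0.4]
gripper_width: 91.1
gripper_force: 0.0
```

```bash
python3 - <<'E'
from h import *
s=env.state();print(s["time_s"],s["ee_pos"],s["ee_rot"],tool(s,np.array([455,303,214])-s["ee_pos"]))
E
```

```text
0.6 [384.39407673 371.89694843 213.70615014] [-1.79984227e+02 -1.11010201e-02  1.59979772e+02] [-89.92627648 -40.56164428  -0.30010695]
```

Call:
apply_moves --pt "-0.09 -0.04 0 0 1" --pt "-0.09 -0.04 0 0 1" --pt "-0.09 -0.04 0 0 1" --pt "-0.09 -0.04 0 0 1"

```text
time_s: 1.0
ee_pos: [454.5, 304.3, 213.4]
ee_rot: [-180.0, -0.1, 159.8]
force: [0.2, -0.2, -0.2]
gripper_width: 90.9
gripper_force: 0.0
```

```bash
python3 - <<'E'
from h import *
s=env.state();P=pose("wrist",s);f=cams.grab_frame("wrist");print(s["ee_pos"],s["ee_rot"])
c=proj(P,[465,301,15])[0];print(c)
h=cv2.cvtColor(f,cv2.COLOR_BGR2HSV);m=mask(f,50,88,35,30,150);m=cv2.morphologyEx(m,2,np.ones((3,3)))
for st,cc,l in blobs(m,300):
    k=max(cv2.findContours(l,0,1)[0],key=cv2.contourArea);b=cv2.convexHull(k)[:,0]
    w=onz(P,b,12)[:,:2].astype(np.float32);r=cv2.minAreaRect(w);print(st,cc,r,cv2.boxPoints(r).round(0).tolist())
    cv2.polylines(f,[b],1,(0,0,255),1)
cv2.imwrite("pics/w1.png",f)
E
```

```text
[454.50454535 304.29407814 213.44924288] [-1.79972641e+02 -6.91538047e-02  1.59804697e+02]
[317.33757674 185.59981576]
[ 294  163   53   49 1573] [318.42212333 185.28353465] ((462.9320983886719, 298.8478698730469), (55.54833984375, 65.57431030273438), 7.501023769378662) [[431.0, 328.0], [440.0, 263.0], [495.0, 270.0], [486.0, 335.0]]
```

View pics/w1.png

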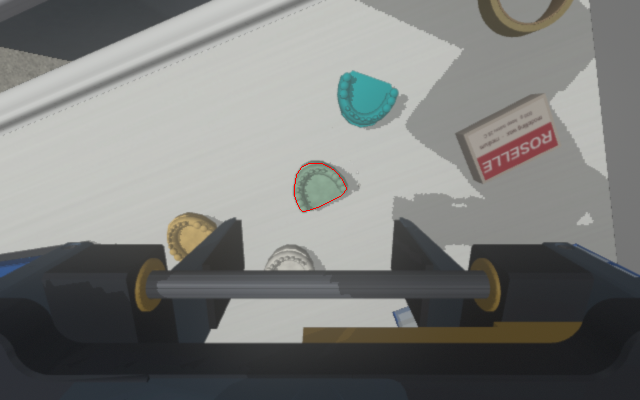

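The wrist view shows the green cast at (318,185): centre (463,299), width axis along (-0.13,0.99), flat back towards +x; turquoise at (365,97) stays. Now to the pad.

Call:
apply_moves --pt "-0.163 -0.288 0.1 1.428 -1" --pt "-0.163 -0.288 0.1 1.428 -1" --pt "-0.163 -0.288 0.1 1.428 -1" --pt "-0.163 -0.288 0.1 1.428 -1" --pt "-0.163 -0.288 0.1 1.428 -1"

```text
time_s: 1.55
ee_pos: [493.0, 69.2, 141.3]
ee_rot: [180.0, -0.0, 116.8]
force: [1.3, 0.6, 0.5]
gripper_width: 54.3
gripper_force: 0.0
```

```bash
cat >> h.py <<'E'
def goto(p,yaw=None):
    s=env.state();d=tool(s,np.array(p)-s["ee_pos"])
    t=0 if yaw is None else np.deg2rad((s["ee_rot"][2]-yaw+180)%360-180)
    print(s["time_s"],s["ee_pos"].round(1),s["ee_rot"].round(1),"delta m",(d/1000).round(4),"roll",round(t,3),"F",s["force"].round(1))
E
python3 -c "
from h import *
goto([508,-23,110],78)"
```

```text
1.55 [493.   69.2 141.3] [180.   -0.  116.8] delta m [-0.089  -0.0283  0.0312] roll 0.678 F [1.3 0.6 0.5]
```

Call:
apply_moves --pt "-0.089 -0.0285 0.0312 0.678 -1" --pt "-0.089 -0.0285 0.0312 0.678 -1" --pt "-0.089 -0.0285 0.0312 0.678 -1" --pt "-0.089 -0.0285 0.0312 0.678 -1" --pt "-0.089 -0.0285 0.0312 0.678 -1"

```text
time_s: 2.05
ee_pos: [508.3, -21.9, 110.2]
ee_rot: [-180.0, -0.0, 78.0]
force: [0.0, -0.1, 0.3]
gripper_width: 13.9
gripper_force: 0.0
```

```bash
python3 - <<'E'
from h import *
goto([508,-23,75],78)
P=pose("wrist");f=cams.grab_frame("wrist");print(proj(P,[508,-23,69]))
m=mask(f,0,8,150)|mask(f,172,180,150)
for st,c,l in blobs(m,80):
    k=max(cv2.findContours(l,0,1)[0],key=cv2.contourArea)
    r=cv2.minAreaRect(onz(P,k[:,0],69)[:,:2].astype(np.float32));print(st,r)
m=mask(f,100,130,120)
for st,c,l in blobs(m,800):
    k=max(cv2.findContours(l,0,1)[0],key=cv2.contourArea)
    r=cv2.minAreaRect(onz(P,k[:,0],67)[:,:2].astype(np.float32));print("blue",st,r)
cv2.imwrite("pics/w2.png",f)
E
```

```text
2.05 [508.3 -21.9 110.2] [-180.   -0.   78.] delta m [-0.0012  0.      0.0352] roll -0.001 F [ 0.  -0.1  0.3]
[[316.3855659  223.72155608]]
[621  11  19  50 497] ((726.54638671875, 57.42493438720703), (10.833600044250488, 29.385326385498047), 4.3219194412231445)
[ 294  206   46   35 1109] ((508.159423828125, -22.67778205871582), (26.821645736694336, 33.13300323486328), 77.99446105957031)
blue [302 298  31  29 863] ((492.1997985839844, -99.31705474853516), (26.710691452026367, 24.918285369873047), 77.99781799316406)
```

View pics/w2.png

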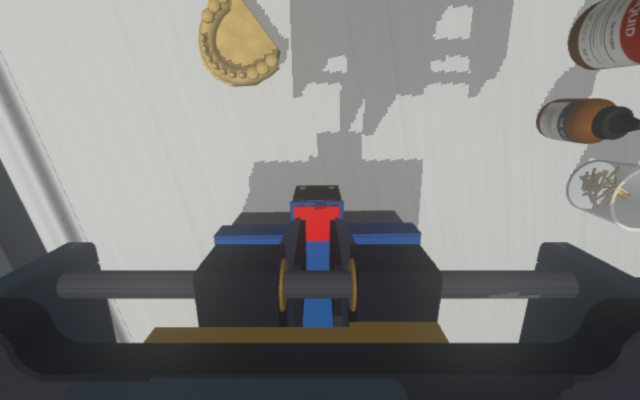

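Pad seen at (318,223), position confirmed (508.2,-22.7), yaw 78 aligned. Descend.

Call:
apply_moves --pt "-0.001 0 0.012 0 -1" --pt "-0.001 0 0.024 0 -1" --pt "-0.001 0 0.036 0 -1" --pt "-0.001 0 0.038 0 -1" --pt "-0.001 0 0.038 0 -1" --grip_force 30

```text
time_s: 2.6
ee_pos: [507.8, -24.0, 71.5]
ee_rot: [-179.9, 0.0, 78.2]
force: [0.9, 0.6, 0.4]
gripper_width: 0.4
gripper_force: 0.0
```

Call:
apply_moves --pt "0 0 0.003 0 -1" --pt "0 0 0.006 0 -1" --pt "0 0 0.009 0 -1" --pt "0 0 0.012 0 -1" --pt "0 0 0.012 0 -1"

```text
time_s: 3.1
ee_pos: [508.7, -24.1, 60.3]
ee_rot: [180.0, -0.0, 78.1]
force: [-0.5, 2.2, 1.7]
gripper_width: 0.2
gripper_force: 1.3
```

Call:
apply_moves --pt "0 0 0.001 0 -1" --pt "0 0 0.002 0 -1" --pt "0 0 0.002 0 -1"

```text
time_s: 3.4
ee_pos: [508.6, -24.2, 58.4]
ee_rot: [180.0, -0.0, 78.1]
force: [0.3, 2.3, 3.2]
gripper_width: 0.5
gripper_force: 1.3
```

Call:
apply_moves --pt "0 0 0.001 0 -1" --pt "0 0 0.0015 0 -1" --pt "0 0 0.0015 0 -1"

```text
time_s: 3.7
ee_pos: [508.6, -24.3, 56.9]
ee_rot: [180.0, 0.0, 78.1]
force: [1.6, 2.0, 1.2]
gripper_width: 0.7
gripper_force: 1.2
```

Call:
apply_moves --pt "0 0 0.001 0 -1" --pt "0 0 0.0015 0 -1" --pt "0 0 0.0015 0 -1"

```text
time_s: 4.0
ee_pos: [508.7, -24.3, 55.9]
ee_rot: [180.0, -0.0, 78.1]
force: [0.1, 1.8, 6.4]
gripper_width: 0.1
gripper_force: 3.3
```

Call:
apply_moves --pt "0 0 0.001 0 -1" --pt "0 0 0.0015 0 -1" --pt "0 0 0.0015 0 -1"

```text
time_s: 4.3
ee_pos: [508.7, -24.3, 55.3]
ee_rot: [179.9, -0.0, 78.1]
force: [-1.9, 2.2, 13.0]
gripper_width: 0.2
gripper_force: 6.7
```

Firm stop at about 13.5 mm (13 N). Let go and back away in front.

Call:
apply_moves --pt "0 0 -0.015 0 -1" --pt "0.01 0 -0.04 0 -1" --pt "0.05 0 -0.06 0 -1" --pt "0.09 0 -0.09 0 -1" --pt "0.12 0 -0.12 0 -1"

```text
time_s: 4.8
ee_pos: [532.2, 94.3, 174.1]
ee_rot: [-179.9, 0.1, 78.2]
force: [0.3, -1.1, 0.1]
gripper_width: 0.5
gripper_force: 0.0
```

```bash
python3 - <<'E'
from h import *
goto([463,299,200],187.5)
for n in("scene",):
    f=cams.grab_frame(n);cv2.imwrite("pics/s2.png",f[100:300,200:520])
E
```

```text
4.8 [532.2  94.3 174.1] [-1.799e+02  1.000e-01  7.820e+01] delta m [ 0.1861 -0.1098 -0.026 ] roll -1.908 F [ 0.3 -1.1  0.1]
```

View pics/s2.png

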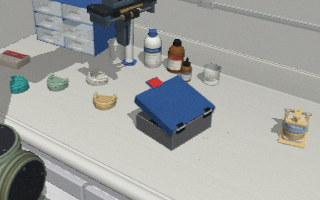

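The lid (at crop (175,100)) is swinging up. On to the cast.

Call:
apply_moves --pt "0.186 -0.11 0.04 -1.908 1" --pt "0.186 -0.11 0.04 -1.908 1" --pt "0.186 -0.11 0.04 -1.908 1" --pt "0.186 -0.11 0.04 -1.908 1" --pt "0.186 -0.11 0.04 -1.908 1"

```text
time_s: 5.35
ee_pos: [461.2, 300.0, 132.1]
ee_rot: [-179.8, -0.0, 121.7]
force: [1.0, -1.6, 0.5]
gripper_width: 37.5
gripper_force: 0.0
```

```bash
python3 -c "
from h import *
goto([463,299,120],187.5)"
```

```text
5.35 [461.2 300.  132.1] [-179.8   -0.   121.7] delta m [-0.0018  0.001   0.0121] roll -1.149 F [ 1.  -1.6  0.5]
```

Call:
apply_moves --pt "-0.002 0.001 0 -1.149 1" --pt "-0.002 0.001 0 -1.149 1" --pt "-0.002 0.001 0 -1.149 1" --pt "-0.002 0.001 0 -1.149 1" --pt "-0.002 0.001 0 -1.149 1"

```text
time_s: 5.85
ee_pos: [465.0, 295.6, 132.9]
ee_rot: [-179.9, -0.1, 164.5]
force: [-0.5, -0.2, 0.0]
gripper_width: 77.6
gripper_force: 0.0
```

```bash
python3 -c "
from h import *
goto([463,299,110],187.5)"
```

```text
5.85 [465.  295.6 132.9] [-1.799e+02 -1.000e-01  1.645e+02] delta m [0.0028 0.0028 0.0229] roll -0.402 F [-0.5 -0.2  0. ]
```

Call:
apply_moves --pt "0.003 0.003 0 -0.402 1" --pt "0.003 0.003 0 -0.402 1" --pt "0.003 0.003 0 -0.402 1" --pt "0.003 0.003 0 -0.402 1" --pt "0.003 0.003 0 -0.402 1"

```text
time_s: 6.35
ee_pos: [463.2, 299.7, 133.4]
ee_rot: [-179.9, -0.1, -173.0]
force: [0.0, 0.3, -0.8]
gripper_width: 91.0
gripper_force: 0.0
```

```bash
python3 - <<'E'
from h import *
s=env.state();P=pose("wrist",s);f=cams.grab_frame("wrist")
m=mask(f,50,88,35,30,150);m=cv2.morphologyEx(m,2,np.ones((3,3)))
for st,cc,l in blobs(m,500):
    k=max(cv2.findContours(l,0,1)[0],key=cv2.contourArea)
    r=cv2.minAreaRect(onz(P,k[:,0],15)[:,:2].astype(np.float32));print(st,r)
cv2.imwrite("pics/w3.png",f[:340])
goto([463,299,14],187.5)
E
```

```text
[ 285  165   67   55 2715] ((462.2003173828125, 300.343994140625), (54.86551284790039, 65.98127746582031), 7.044957160949707)
6.4 [463.2 299.9 133.5] [-180.   -0. -173.] delta m [ 0.0002 -0.0008  0.1195] roll -0.009 F [-0.   0.4 -0.7]
```

View pics/w3.png

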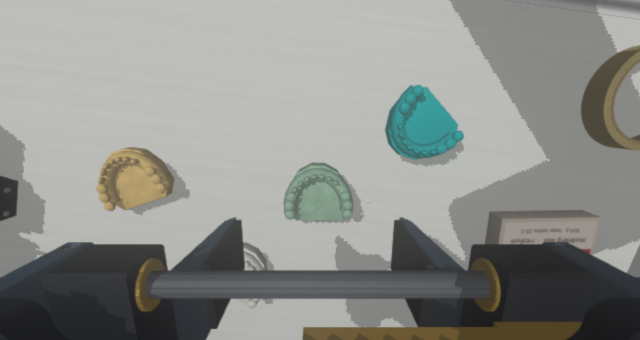

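Cast centred at (318,195), (462,300). Descend and grip.

Call:
apply_moves --pt "0.001 0 0.04 -0.009 1" --pt "0.001 0 0.08 -0.009 1" --pt "0.001 0 0.11 -0.009 1" --pt "0.001 0 0.125 -0.009 1" --pt "0.001 0 0.13 -0.009 1"

```text
time_s: 6.9
ee_pos: [461.2, 299.4, 1.9]
ee_rot: [-179.9, -0.2, -172.4]
force: [-1.0, 0.1, 0.1]
gripper_width: 91.2
gripper_force: 0.0
```

Call:
apply_moves --pt "0 0 0 0 -1" --pt "0 0 0 0 -1" --pt "0 0 0 0 -1" --pt "0 0 0 0 -1" --pt "0 0 0 0 -1" --grip_force 20

```text
time_s: 7.4
ee_pos: [463.1, 300.7, 5.0]
ee_rot: [180.0, 0.1, -172.4]
force: [-0.1, -0.6, 4.1]
gripper_width: 62.5
gripper_force: 20.0
```

Call:
apply_moves --pt "0 0 -0.005 0 -1" --pt "0 0 -0.015 0 -1" --pt "0 0 -0.03 0 -1" --pt "0 0 -0.03 0 -1" --grip_force 25

```text
time_s: 7.8
ee_pos: [463.8, 301.1, 36.1]
ee_rot: [179.9, 0.2, -172.4]
force: [-0.9, 0.0, -1.2]
gripper_width: 62.7
gripper_force: 25.0
```

```bash
python3 - <<'E'
from h import *
goto([497,-76,130],78)
f=cams.grab_frame("wrist")[80:300,200:440];g=cams.grab_frame("scene")[80:280,180:480]
cv2.imwrite("pics/l.png",np.hstack([cv2.resize(f,(360,330)),cv2.resize(g,(430,330))]))
E
```

```text
7.8 [463.8 301.1  36.1] [ 179.9    0.2 -172.4] delta m [ 0.0168 -0.378  -0.0947] roll 1.913 F [-0.9  0.  -1.2]
```

View pics/l.png

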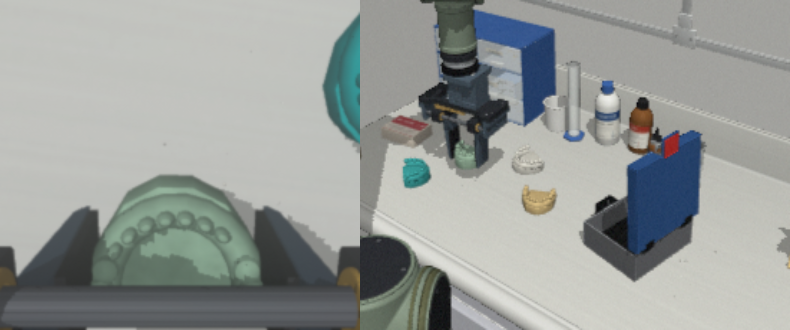

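Cast held level; lid upright with red pad on top (crop (670,147)), case open. Carry it over, rotating in front of the case first.

Call:
apply_moves --pt "-0.001 -0.02 -0.03 0.15 -1" --pt "-0.004 -0.06 -0.06 0.3 -1" --pt "-0.007 -0.1 -0.094 0.45 -1" --pt "-0.009 -0.145 -0.094 0.6 -1" --pt "-0.011 -0.19 -0.094 0.75 -1"

```text
time_s: 8.4
ee_pos: [499.1, 112.0, 128.7]
ee_rot: [179.9, 0.1, 144.3]
force: [1.6, 0.2, -1.8]
gripper_width: 63.0
gripper_force: 25.0
```

```bash
python3 -c "
from h import *
goto([515,20,125],78)"
```

```text
8.4 [499.1 112.  128.7] [1.799e+02 1.000e-01 1.443e+02] delta m [-0.0665 -0.0654  0.0037] roll 1.158 F [ 1.6  0.2 -1.8]
```

Call:
apply_moves --pt "-0.025 -0.025 0.003 0.15 -1" --pt "-0.05 -0.05 0.003 0.3 -1" --pt "-0.066 -0.065 0.003 0.45 -1" --pt "-0.066 -0.065 0.003 0.6 -1" --pt "-0.066 -0.065 0.003 0.75 -1"

```text
time_s: 8.9
ee_pos: [514.3, 21.2, 124.1]
ee_rot: [-179.9, -0.0, 101.2]
force: [-0.1, -0.0, -0.1]
gripper_width: 62.0
gripper_force: 25.0
```

```bash
python3 -c "
from h import *
goto([505,-36,125],78)"
```

```text
8.9 [514.3  21.2 124.1] [-179.9   -0.   101.2] delta m [-0.0543 -0.0203 -0.0009] roll 0.405 F [-0.1 -0.  -0.1]
```

Call:
apply_moves --pt "-0.015 -0.006 0 0.15 -1" --pt "-0.035 -0.014 0 0.3 -1" --pt "-0.06 -0.023 0 0.405 -1" --pt "-0.085 -0.033 0 0.405 -1" --pt "-0.092 -0.036 0 0.405 -1"

```text
time_s: 9.4
ee_pos: [497.2, -76.9, 124.2]
ee_rot: [-179.9, 0.0, 78.4]
force: [-0.8, -0.3, -0.6]
gripper_width: 62.3
gripper_force: 25.0
```

```bash
python3 - <<'E'
from h import *
goto([497,-76,12],78)
f=cams.grab_frame("wrist")[60:340,120:520];g=cams.grab_frame("top")[150:250,320:440]
cv2.imwrite("pics/p.png",np.hstack([f,cv2.resize(g,(336,280),interpolation=2)]))
E
```

```text
9.4 [497.2 -76.9 124.2] [-179.9    0.    78.4] delta m [ 0.0009 -0.0002  0.1122] roll 0.006 F [-0.8 -0.3 -0.6]
```

View pics/p.png

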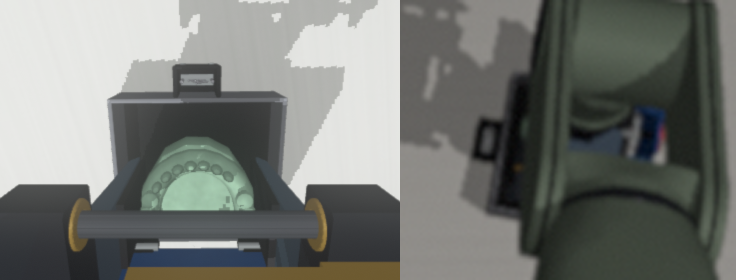

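Cast is over the open case, centred between walls (crop (198,175)), latch at (197,80). Lower.

Call:
apply_moves --pt "0 0 0.015 0 -1" --pt "0 0 0.035 0 -1" --pt "0 0 0.055 0 -1" --pt "0 0 0.075 0 -1" --pt "0 0 0.085 0 -1"

```text
time_s: 10.0
ee_pos: [497.2, -73.8, 38.2]
ee_rot: [-179.8, -0.0, 78.5]
force: [0.1, 0.1, -0.9]
gripper_width: 62.5
gripper_force: 25.0
```

Call:
apply_moves --pt "0 0 0.006 0 -1" --pt "0 0 0.012 0 -1" --pt "0 0 0.018 0 -1" --pt "0 0 0.023 0 -1" --pt "0 0 0.023 0 -1"

```text
time_s: 10.5
ee_pos: [497.9, -75.1, 16.5]
ee_rot: [-180.0, -0.0, 78.5]
force: [0.5, 0.4, -0.6]
gripper_width: 62.4
gripper_force: 25.0
```

Call:
apply_moves --pt "0 0 0.002 0 -1" --pt "0 0 0.004 0 -1" --pt "0 0 0.006 0 -1" --pt "0 0 0.006 0 -1"

```text
time_s: 10.9
ee_pos: [498.1, -75.1, 10.7]
ee_rot: [-180.0, -0.0, 78.5]
force: [-0.1, 0.6, 0.3]
gripper_width: 62.9
gripper_force: 25.0
```

Call:
apply_moves --pt "0 0 0.001 0 -1" --pt "0 0 0.0015 0 -1" --pt "0 0 0.0015 0 -1"

```text
time_s: 11.2
ee_pos: [498.2, -75.1, 9.4]
ee_rot: [-180.0, -0.0, 78.5]
force: [0.3, 0.5, -1.3]
gripper_width: 62.5
gripper_force: 25.0
```

Call:
apply_moves --pt "0 0 0.001 0 -1" --pt "0 0 0.001 0 -1"

```text
time_s: 11.4
ee_pos: [498.3, -75.2, 9.0]
ee_rot: [180.0, -0.0, 78.5]
force: [-0.9, -0.6, 4.1]
gripper_width: 62.5
gripper_force: 25.0
```

Call:
apply_moves --pt "0 0 0.001 0 -1" --pt "0 0 0.001 0 -1"

```text
time_s: 11.6
ee_pos: [498.4, -75.1, 8.9]
ee_rot: [180.0, -0.0, 78.5]
force: [-3.3, 1.7, 12.9]
gripper_width: 62.5
gripper_force: 25.0
```

On the floor. Ease off and release, opening partly.

Call:
apply_moves --pt "0 0 -0.001 0 -1" --pt "0 0 -0.0012 0 0.75" --pt "0 0 -0.0012 0 0.75" --pt "0 0 -0.0012 0 0.75" --pt "0 0 -0.0012 0 0.75"

```text
time_s: 12.1
ee_pos: [498.2, -75.1, 8.4]
ee_rot: [-180.0, -0.0, 78.5]
force: [-0.6, -0.1, -0.3]
gripper_width: 79.6
gripper_force: 0.0
```

Call:
apply_moves --pt "0 0 -0.01 0 0.75" --pt "0 0 -0.03 0 0.75" --pt "0 0 -0.06 0 0.75" --pt "0 0 -0.1 0 0.75" --pt "0 0 -0.12 0 0.75"

```text
time_s: 12.6
ee_pos: [499.7, -75.4, 132.4]
ee_rot: [179.7, -0.0, 78.5]
force: [0.2, -0.1, -0.6]
gripper_width: 79.7
gripper_force: 0.0
```

```bash
python3 - <<'E'
from h import *
goto([520,30,130],78)
f=cams.grab_frame("wrist");cv2.imwrite("pics/q.png",f[60:340,120:520])
P=pose("wrist");m=mask(f,50,88,35,30,150)
for st,c,l in blobs(m,500):print(st,onz(P,c,19))
E
```

```text
12.6 [499.7 -75.4 132.4] [179.7  -0.   78.5] delta m [ 0.1073 -0.0012  0.0024] roll 0.008 F [ 0.2 -0.1 -0.6]
[ 280  165   71   58 3325] [[500.8996388  -76.74723788  19.        ]]
```

View pics/q.png

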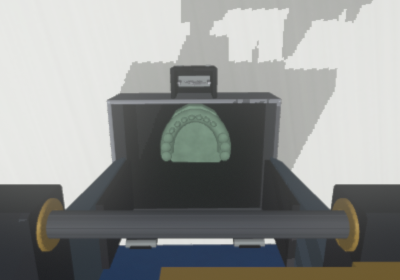

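The cast stands upright on the case floor (crop (195,135)), clear of the walls. Now close the gripper, go up and behind the lid.

Call:
apply_moves --pt "0 0 -0.04 0.008 -1" --pt "0 0 -0.08 0.008 -1" --pt "0 0 -0.12 0.008 -1" --pt "0 0 -0.13 0.008 -1" --pt "0 0 -0.13 0.008 -1"

```text
time_s: 13.15
ee_pos: [498.8, -75.3, 260.1]
ee_rot: [179.8, -0.0, 78.0]
force: [-0.2, 0.5, 0.2]
gripper_width: 42.5
gripper_force: 0.0
```

```bash
cat >> h.py <<'E'
F=np.array([np.cos(np.deg2rad(78)),np.sin(np.deg2rad(78)),0]);Lt=np.array([F[1],-F[0],0])
H=np.array([508.2,-22.7,59])-143*F
def lid(r=138,th=()):
    s=env.state();d=s["ee_pos"]-H
    print(s["time_s"],"yaw",s["ee_rot"][2].round(2),"f,lat,z:",(d@F).round(1),(d@Lt).round(1),s["ee_pos"][2].round(1),"F(f,z)",(s["force"]@F).round(1),s["force"][2].round(1))
    for t in th:
        a=np.deg2rad(t);print(t,"f",(r*np.cos(a)-26*np.sin(a)).round(1),"z",(59+r*np.sin(a)+10*np.cos(a)).round(1))
E
python3 - <<'E'
from h import *
lid(138,range(85,-1,-5))
f=cams.grab_frame("scene")
P=pose("scene")
m=mask(f,0,8,150)|mask(f,172,180,150)
a=np.deg2rad(86);exp=H+F*(143*np.cos(a)-10*np.sin(a))+[0,0,143*np.sin(a)+10*np.cos(a)]
print(proj(P,exp))
for st,c,l in blobs(m,30):print(st,c)
E
```

```text
13.15 yaw 78.03 f,lat,z: 89.6 1.8 260.1 F(f,z) 0.4 0.2
85 f -13.9 z 197.3
80 f -1.6 z 196.6
75 f 10.6 z 194.9
70 f 22.8 z 192.1
65 f 34.8 z 188.3
60 f 46.5 z 183.5
55 f 57.9 z 177.8
50 f 68.8 z 171.1
45 f 79.2 z 163.7
40 f 89.0 z 155.4
35 f 98.1 z 146.3
30 f 106.5 z 136.7
25 f 114.1 z 126.4
20 f 120.8 z 115.6
15 f 126.6 z 104.4
10 f 131.4 z 92.8
5 f 135.2 z 81.0
0 f 138.0 z 69.0
[[396.24303875 168.16306105]]
[368 155  14   5  35] [375.54285714 157.54285714]
[392 161  11  15 104] [396.85576923 167.91346154]
[550 238  19  17 142] [560.35915493 244.34507042]
```

Call:
apply_moves --pt "-0.04 -0.002 0 0 -1" --pt "-0.08 -0.002 0 0 -1" --pt "-0.12 -0.002 0 0 -1" --pt "-0.15 -0.002 0 0 -1" --pt "-0.15 -0.002 0 0 -1"

```text
time_s: 13.7
ee_pos: [463.3, -224.0, 255.8]
ee_rot: [-179.7, -0.0, 77.8]
force: [0.2, 0.2, -0.7]
gripper_width: 0.7
gripper_force: 0.0
```

Call:
apply_moves --pt "0 0 0.03 0 -1" --pt "0 0 0.06 0 -1" --pt "0 0 0.066 0 -1" --pt "0.015 0 0.066 0 -1" --pt "0.015 0 0.066 0 -1"

```text
time_s: 14.2
ee_pos: [469.0, -205.0, 193.2]
ee_rot: [180.0, -0.1, 78.1]
force: [0.1, 0.1, -0.0]
gripper_width: 0.8
gripper_force: 0.0
```

```bash
python3 -c "
from h import *
lid()"
```

```text
14.2 yaw 78.12 f,lat,z: -43.5 -0.4 193.2 F(f,z) 0.1 -0.0
```

Call:
apply_moves --pt "0.015 0 0 0 -1" --pt "0.025 0 0 0 -1" --pt "0.033 0 0 0 -1" --pt "0.04 0 0 0 -1" --pt "0.048 0 0 0 -1"

```text
time_s: 14.7
ee_pos: [478.4, -159.5, 192.7]
ee_rot: [180.0, 0.0, 78.0]
force: [-0.4, -1.6, -1.1]
gripper_width: 0.6
gripper_force: 0.8
```

Call:
apply_moves --pt "0.008 0 0.001 0 -1" --pt "0.016 0 0.002 0 -1" --pt "0.024 0 0.004 0 -1" --pt "0.032 0 0.006 0 -1" --pt "0.04 0 0.009 0 -1"

```text
time_s: 15.2
ee_pos: [486.5, -120.1, 183.4]
ee_rot: [-180.0, 0.0, 78.0]
force: [-1.5, -2.0, -0.7]
gripper_width: 0.4
gripper_force: 0.8
```

```bash
python3 - <<'E'
from h import *
lid()
f=cams.grab_frame("scene");P=pose("scene")
m=mask(f,0,8,150)|mask(f,172,180,150)
for st,c,l in blobs(m,30):print(st,c)
for t in(86,80,75,70,65,60,55):
    a=np.deg2rad(t);print(t,proj(P,H+F*(143*np.cos(a)-10*np.sin(a))+[0,0,143*np.sin(a)+10*np.cos(a)]).round(0))
E
```

```text
15.2 yaw 78.03 f,lat,z: 43.2 -1.0 183.4 F(f,z) -2.3 -0.7
[370 160   9  12  46] [373.43478261 165.56521739]
[550 238  19  17 139] [560.33093525 244.35971223]
86 [[396. 168.]]
80 [[391. 166.]]
75 [[387. 165.]]
70 [[383. 164.]]
65 [[380. 164.]]
60 [[376. 164.]]
55 [[373. 165.]]
```

Call:
apply_moves --pt "0.01 0.001 0.004 0 -1" --pt "0.02 0.001 0.01 0 -1" --pt "0.03 0.001 0.017 0 -1" --pt "0.04 0.001 0.024 0 -1" --pt "0.046 0.001 0.029 0 -1"

```text
time_s: 15.75
ee_pos: [497.2, -74.8, 153.8]
ee_rot: [-180.0, -0.0, 78.1]
force: [-2.2, -1.8, -0.2]
gripper_width: 0.5
gripper_force: 0.8
```

```bash
python3 -c "
from h import *
lid()"
```

```text
15.75 yaw 78.06 f,lat,z: 89.8 0.0 153.8 F(f,z) -2.2 -0.2
```

Call:
apply_moves --pt "0.008 0 0.008 0 -1" --pt "0.017 0 0.017 0 -1" --pt "0.024 0 0.027 0 -1" --pt "0.031 0 0.038 0 -1" --pt "0.037 0 0.048 0 -1"

```text
time_s: 16.25
ee_pos: [504.8, -39.1, 105.7]
ee_rot: [-180.0, -0.0, 78.0]
force: [0.1, -2.6, 1.6]
gripper_width: 0.3
gripper_force: 1.2
```

```bash
python3 - <<'E'
from h import *
lid()
E
```

```text
16.25 yaw 78.03 f,lat,z: 126.3 0.1 105.7 F(f,z) -2.6 1.6
```

Call:
apply_moves --pt "0.005 0 0.012 0 -1" --pt "0.009 0 0.024 0 -1" --pt "0.012 0 0.033 0 -1" --pt "0.014 0 0.039 0 -1" --pt "0.014 0 0.044 0 -1"

```text
time_s: 16.75
ee_pos: [507.5, -25.5, 62.1]
ee_rot: [-180.0, -0.0, 78.0]
force: [-1.2, 0.0, 3.4]
gripper_width: 0.2
gripper_force: 1.5
```

Call:
apply_moves --pt "0 0 0.001 0 -1" --pt "0 0 0.002 0 -1" --pt "0 0 0.002 0 -1"

```text
time_s: 17.05
ee_pos: [507.5, -25.6, 60.7]
ee_rot: [-180.0, -0.1, 78.0]
force: [-1.7, 2.4, 2.4]
gripper_width: 0.4
gripper_force: 1.3
```

Call:
apply_moves --pt "0 0 0.001 0 -1" --pt "0 0 0.0015 0 -1" --pt "0 0 0.0015 0 -1"

```text
time_s: 17.35
ee_pos: [507.6, -25.9, 59.2]
ee_rot: [180.0, -0.0, 78.0]
force: [-0.4, 2.8, 3.2]
gripper_width: 0.5
gripper_force: 1.3
```

Call:
apply_moves --pt "0 0 0.001 0 -1" --pt "0 0 0.0015 0 -1" --pt "0 0 0.0015 0 -1"

```text
time_s: 17.65
ee_pos: [507.7, -26.1, 57.6]
ee_rot: [180.0, -0.0, 78.0]
force: [-0.3, 1.7, 2.7]
gripper_width: 0.6
gripper_force: 1.2
```

Call:
apply_moves --pt "0 0 0.001 0 -1" --pt "0 0 0.0015 0 -1" --pt "0 0 0.0015 0 -1"

```text
time_s: 17.95
ee_pos: [507.7, -26.1, 56.2]
ee_rot: [180.0, -0.0, 78.0]
force: [-0.8, 1.6, 5.3]
gripper_width: 0.3
gripper_force: 2.0
```

Call:
apply_moves --pt "0 0 0.001 0 -1" --pt "0 0 0.001 0 -1"

```text
time_s: 18.15
ee_pos: [507.7, -26.0, 55.8]
ee_rot: [180.0, -0.0, 78.0]
force: [-2.1, 2.4, 8.5]
gripper_width: 0.6
gripper_force: 4.2
```

Call:
apply_moves --pt "0 0 0.0005 0 -1" --pt "0 0 0.0005 0 -1" --pt "0 0 0.0005 0 -1"

```text
time_s: 18.45
ee_pos: [507.8, -26.0, 55.6]
ee_rot: [180.0, -0.0, 78.0]
force: [-1.8, 1.2, 10.6]
gripper_width: 0.5
gripper_force: 5.3
```

Call:
apply_moves --pt "0 0 -0.003 0 -1" --pt "0 0 -0.008 0 -1" --pt "0 0 -0.014 0 -1" --pt "0 0 -0.02 0 -1" --pt "0 0 -0.025 0 -1"

```text
time_s: 18.95
ee_pos: [507.7, -26.3, 80.0]
ee_rot: [180.0, 0.0, 78.0]
force: [0.5, 0.0, 0.2]
gripper_width: 0.6
gripper_force: 0.0
```

Call:
apply_moves --pt "0.02 0 -0.03 0 -1" --pt "0.06 0 -0.06 0 -1" --pt "0.1 0 -0.09 0 -1" --pt "0.13 0 -0.12 0 -1" --pt "0.13 0 -0.12 0 -1"

```text
time_s: 19.45
ee_pos: [537.8, 104.6, 204.1]
ee_rot: [179.5, -0.3, 78.2]
force: [0.5, -0.1, 0.6]
gripper_width: 0.2
gripper_force: 0.0
```

```bash
python3 - <<'E'
from h import *
lid()
P=pose("scene");print(proj(P,[508.2,-22.7,69]))
for n in range(2):
    f=cams.grab_frame("scene")
    m=mask(f,0,8,150)|mask(f,172,180,150)
    for st,c,l in blobs(m,30):print(st,c)
g=cv2.imread("pics/scene0.png");d=cv2.absdiff(f,g).max(2);print("lid diff",(d[180:250,330:420]>40).sum(), "casts", [(d[y-12:y+12,x-15:x+15]>40).sum() for x,y in((219,184),(298,177),(304,201))])
E
```

```text
19.45 yaw 78.24 f,lat,z: 273.7 2.5 204.1 F(f,z) 0.1 0.6
[[352.18180692 193.31962568]]
[370 155  12   5  34] [376.32352941 157.55882353]
[345 190  16   8  68] [352.44117647 193.52941176]
[550 238  19  17 142] [560.44366197 244.42957746]
[369 155  13   5  34] [376.08823529 157.61764706]
[345 190  16   8  68] [352.44117647 193.52941176]
[550 238  19  17 139] [560.38848921 244.30215827]
lid diff 17 casts [np.int64(295), np.int64(182), np.int64(0)]
```

Call:
apply_moves --pt "0 0 0 0 -1" --pt "0 0 0 0 -1" --pt "0 0 0 0 -1" --pt "0 0 0 0 -1" --pt "0 0 0 0 -1"

```text
time_s: 20.05
ee_pos: [534.5, 100.7, 199.3]
ee_rot: [-180.0, 0.0, 78.0]
force: [0.4, 0.5, -0.4]
gripper_width: 0.3
gripper_force: 0.0
```

```bash
python3 - <<'E'
from h import *
f=cams.grab_frame("scene");g=cv2.imread("pics/scene0.png")
for im in(g,f):
    for a in((0,8,150),(80,98,150)):
        for st,c,l in blobs(mask(im,*a),40):print(a[0],st,c.round(1),end=" ")
    print()
print(env.job_done())
E
```

```text
0 [346 190  14   7  57] [352.4 193.1] 0 [550 238  19  17 143] [560.3 244.4] 80 [210 176  18  17 238] [218.1 184.2] 
0 [346 190  14   7  56] [352.5 193.3] 0 [550 238  19  17 141] [560.3 244.3] 80 [210 176  18  17 241] [218.2 184.1] 
the job is handed in; nothing more can be done
None
```

The green cast is upright in the case, the lid is latched and was still shut about a second later, and the job was handed in at about 20 s; the highest force I read was about 13 N, and the other casts were never touched.

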